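# Fit the set-screw collar on a sander spindle and hold it for tightening

## Robot

A 6-joint arm with a two-finger parallel gripper is mounted at the origin on a cart in front of the work surface, level with it; the furniture and walls round the work are solid. World frame = base frame: x ahead of the robot, y to its left, z up, the work surface at z = 0. Lengths are in m, angles in rad, forces in N, time in s.
With the tool pointing down it reaches from about 0.3 to 0.825 m from the base axis. Payload 5.4 kg.
Tool frame: the origin (TCP) lies on the centre line of the jaws, within the pads' length; the fingertips stand 19 mm ahead of it and the grasp point (between the pads) is the TCP; z points along the fingers, y is the line along which they close (so a half turn about z gives the same grasp; the last joint's range is limited). The gripper opens to 92 mm and grips with 3 to 60 N. Pads are 20 mm wide; open, the fingers measure 128 mm over their backs; the gripper's body (75 mm by 189 mm) begins 69 mm behind the grasp point.
Start: joints at [0.915, 0.158, 1.597, -0, 1.386, -0.21], TCP at [0.248, 0.519, 0.234] pointing down, gripper open.
Joint ranges: [-2.91, 2.91], [-0.94, 2.29], [0.18, 2.7], [-1.29, 4.43], [0.17, 2.64], [-3, 3]. Speed limits (rad/s): [2.57, 2.57, 3.14, 3.14, 3.14, 3.14].

## Interface

Orientations are given as a unit quaternion [x, y, z, w].
In Python, from bench import * gives the robot as it stands.
- The arm moves only by the shell command python3 -m crank 'ROWS' [OPENING] [FORCE]. ROWS is JSON, a list of rows, each a list of 6 numbers: the shift along the tool's x, y, z scaled (see below), then the turn, a rotation vector about the tool's x, y, z scaled (see below). In form: [[dx, dy, dz, ax, ay, az], ...]. A call has 1 to 20 rows; each row is the pose to reach, as a shift and turn from the pose commanded when the call began, along the tool's axes at that moment, turning the shorter way round; what a row does not reach only later rows make up. The controller multiplies each number of a shift by 1 m and each number of a turn by pi rad. A row lasts 1/12 s, in which the tool goes at most 41.7 mm and 7.16 degrees, less where a joint would pass 70% of its speed; a pose out of reach is approached as far as the arm can. A call with a number of a shift or a turn outside -1 to 1 is refused whole. A call with a gripper value outside its range is refused whole. OPENING is the closure, from -1 (fully open) to 1 (shut), set as the call begins (- or left out, the last holds). The fingers move at their own pace and stop on an object; FORCE is the grip in N (left out, the last holds). Time passes only in rows, so rows that repeat a pose let the fingers close. It gives the time, the measured TCP pose, the force, the opening and the grip force at its end, in the units of the state.
- state(): the state, without advancing time (a new reading comes with each control period).
- capture(name): name is "scene" or "top" or "wrist"; returns (picture, depth): 400x640x3 uint8, red, green, blue; 400x640 float32, m along the optical axis (not along the pixel's ray), 0 where there is no reading.
- camera_info(name): a dict with "intrinsics" (3x3 intrinsics, pixels), "T" (4x4, takes a point from camera to world coordinates); the wrist camera has in their place "mount" (4x4, takes a point from camera to tool coordinates, whose origin is the TCP and whose axes are the flange's). Camera axes: x right, y down, z forward; pixel columns grow to the right and rows downward; lengths in m; the calibration is good to about 2 mm. A picture is of the moment at which its call begins: read the wrist's pose just before it. camera_info takes no time and is no camera call.
- finish_job(): hands the job in; it is judged then, once.
Trained networks look in the newest picture that a camera, given by its name, has taken for a name from the list of things; names that differ only in an ending like _2 or _b are one class to them, and where a whole thing is asked for, a point or a joint stands for the part that bears it (a point fixed in the world has none). Each returns a list of dicts, best first, with "p" (0 to 1); they miss things now and then, are a little off and sometimes report something else, mostly with a low value. They report only what shows in the picture. A call takes as long as a camera call.
- recognise(camera, label): "at" ([column, row] in pixels, amid what is visible of it).
- place_of(camera, label): "at" ([column, row] in pixels: a listed point, or the origin of a listed thing).
The state is a dict: "time_s": time; "joint_positions": joint angles; "qd": joint speeds; "joint_efforts": joint torques, N m; "ee_pos": TCP position; "tool_rot": TCP orientation; "ft_force": force on the tool from outside, world axes, zero at the start; "ft_torque": the same for the moment, N m; "gripper_width": opening from 0.0 (shut) to 1.0 (fully open); "finger_force": force on a finger pad.
Only numpy, scipy, OpenCV 4.12 (cv2) and the standard library are available. Lean on these libraries where they do the work, as an engineer would, in place of code of your own. Each camera call takes 0.05 s, during which the arm holds its last target. There are 200 camera calls.

## Task

Pinch the bare upright spindle across its set-screw flat, one fingertip lying on the flat, and turn it until the flat faces squarely out of the open front of the dust guard, so that a hex key can get at the screw. Then let go, take the loose flanged collar from the bench and lower it, flange down, over the spindle with its set screw over the flat, and press it down against the sprung thrust cup until the spring is fully compressed. Finish while still gripping the collar and holding the spring down, ready for a workmate to tighten the screw, and do not knock the tape roll, the small spanner or the hex key about.

Things in the scene. Friction and masses are not known exactly. Their poses are not given: they have to be found in the camera images.
- spindle_unit: Fixed spindle unit of a sander: plywood board 215 x 200 x 18 mm, a bolted grey bearing housing with the upright spindle, and round sides and back a thin dust guard (radius 84 mm, top 94 mm above the bench). Origin: on the bench under the spindle axis; z up. The guard's open front (157 degrees) faces the unit's own -x. The board's middle is 10 mm towards +x.
- spindle (a joint): Rotation of the spindle, rad, positive anticlockwise seen from above. At 0 the flat faces the unit's -x, squarely out of the open front; at v it faces that direction turned by v. No stops, a drag of about 0.1 Nm; it stays where it is left. It starts 0.6 to 1.5 rad from 0.
- spindle_flat: The set-screw flat on the spindle, a 24 mm steel bar with a 3 mm chamfer at the top. The flat is 18 mm wide, 8 mm from the axis (20 mm from flat to far side, 24 mm elsewhere), from 80 mm above the bench to the top at 130 mm; below it the bar is round. Origin: on the spindle axis at bench height; z up; turns with the spindle; the flat faces its own -x.
- spindle_axis (a point): Centre of the spindle's top end, 130 mm above the bench.
- thrust_cup (a joint): Travel of the sprung thrust cup, m: 0 when up, 0.006 fully pressed. A dark steel disc 53 mm across round the foot of the spindle; it takes about 5 N to start it and 14 N to press it to its stop; it springs up again when released.
- cup_face (a point): Centre of the thrust cup's upper face, on which the collar sits; 72 mm above the bench when up, 66 mm when fully pressed.
- collar: Loose flanged steel shaft collar, 0.22 to 0.35 kg, flange down on the bench: flange 60 mm across, 6 mm thick; above it a hub 46 mm across, top at 30 mm, with two upright spanner flats 40 mm apart on its own +y and -y sides to grip. Through bore 26.4 mm. Origin: centre of the underside; z up. Its set screw is on its -x side; fitted, its axes are parallel to those of spindle_flat.
- set_screw (a point): Outer end of the collar's set screw, 28 mm from the collar's axis on its -x side, 20 mm above its underside, 5 mm proud of the hub. Inside the bore the screw's 6 mm thick tip reaches to 9.5 mm from the axis, so the collar passes over the spindle only with the screw on the side of the flat, within about 0.25 rad.
- tape_black: Bystander: loose roll of black tape, 58 mm across, 19 mm high; origin at the centre of its underside.
- spanner_b: Bystander: loose small combination spanner, 148 mm long, 21 mm wide, 9 mm high, lying along its own y; origin in the middle of its underside.
- hex_key: Bystander: loose L-shaped hex key, 5 mm thick, lying on the front of the plywood board; long arm 79 mm along its y from the origin at the arm's end, short arm 26 mm towards its x.

How it is judged:
By the outcome, as a careful person would: the job done as asked, in the order asked, and still so for the second after the job is handed in, while the arm keeps its last pose, push and grip.
It also fails if it takes over 53 s, if anything falls off the work surface, if the arm or the gripper's body presses on something with over 40 N, if the wrist force passes 120 N, or if a joint passes its speed limit or range.

## Working session

There is one attempt and no reset: what is moved stays moved. The work goes in short steps, Python scripts to look and compute and a shell command to move; the robot and the scene stay as the last step left them, time stands still between calls to the robot, and variables do not carry over. Pictures are saved under pics/ and viewed, at most 10 in all, crops included, and the job is handed in when it is done.

```bash
mkdir -p pics; ls; cat > h.py <<'E'
from bench import *
import numpy as np, cv2
from scipy.spatial.transform import Rotation as R
def cam(n):
    i=camera_info(n); K=np.array(i["intrinsics"])
    if "T" in i: return K,np.array(i["T"])
    s=state(); T=np.eye(4); T[:3,:3]=R.from_quat(s["tool_rot"]).as_matrix(); T[:3,3]=s["ee_pos"]
    return K,T@np.array(i["mount"])
def onz(n,px,z,KT=None):
    K,T=KT or cam(n); d=T[:3,:3]@np.linalg.solve(K,[px[0],px[1],1.]); 
    return T[:3,3]+d*(z-T[2,3])/d[2]
def proj(p,KT):
    K,T=KT; c=np.linalg.inv(T)@np.r_[p,1]; u=K@c[:3]; return u[:2]/u[2]
def cloud(dep,KT):
    K,T=KT; v,u=np.mgrid[:400,:640]; P=np.stack([(u-K[0,2])*dep/K[0,0],(v-K[1,2])*dep/K[1,1],dep],-1)
    W=P@T[:3,:3].T+T[:3,3]; W[dep==0]=np.nan; return W
def rel(p,rot=None):
    "shift (tool axes) to p and turn/pi"
    s=state(); r=R.from_quat(s["tool_rot"]); o=r.inv().apply(np.array(p)-s["ee_pos"])
    return o,(None if rot is None else (r.inv()*rot).as_rotvec()/np.pi)
E
python3 - <<'E'
from h import *
s=state(); print(s)
Z={"spindle_unit":0,"spindle_flat":0,"spindle_axis":.13,"cup_face":.072,"collar":0,"set_screw":.02,"tape_black":0,"spanner_b":0,"hex_key":.018}
for n in ("top","scene"):
    im,d=capture(n); cv2.imwrite(f"pics/{n}0.png",im[...,::-1]); np.save(n+"0.npy",d)
    for l,z in Z.items():
        for q in place_of(n,l)[:2]: print(n,l,np.round(q["at"]),round(q["p"],2),np.round(onz(n,q["at"],z),3))
print(state()["time_s"])
E
```

```text
pics
{'time_s': 0.0, 'joint_positions': array([ 9.14878787e-01,  1.59073968e-01,  1.59825297e+00, -3.21969943e-05,
        1.38621618e+00, -2.10125731e-01]), 'qd': array([-0.00049583, -0.00088615,  0.00012258,  0.00140925, -0.00057745,
        0.00131388]), 'joint_efforts': array([ 1.38181513e-03, -3.85558712e+01, -3.22118104e+01,  7.04524247e-02,
        3.76009208e-02, -1.47522669e-04]), 'ee_pos': array([0.24758357, 0.51828907, 0.23259452]), 'tool_rot': array([ 2.21051808e-01,  9.75261579e-01, -8.91860381e-04, -3.94861160e-04]), 'ft_force': array([-0.54651381, -0.59079902,  0.20443171]), 'ft_torque': array([ 0.01709719,  0.00292116, -0.01481564]), 'finger_force': 0.0, 'gripper_width': 1.0028639986630328}
top spindle_flat [232. 197.] 0.65 [0.6   0.171 0.   ]
top spindle_axis [217. 187.] 0.96 [0.589 0.176 0.13 ]
top cup_face [224. 192.] 0.58 [0.593 0.174 0.072]
top collar [372. 260.] 0.72 [ 0.471 -0.184  0.   ]
top set_screw [371. 266.] 0.79 [ 0.456 -0.181  0.02 ]
top tape_black [346. 177.] 0.63 [ 0.672 -0.11   0.   ]
top spanner_b [394. 186.] 0.75 [ 0.659 -0.232  0.   ]
top hex_key [223. 233.] 0.68 [0.505 0.176 0.018]
scene spindle_unit [244. 267.] 0.69 [0.594 0.172 0.   ]
scene spindle_axis [234. 228.] 0.59 [0.598 0.168 0.13 ]
scene cup_face [235. 248.] 0.55 [0.6   0.178 0.072]
scene collar [393. 203.] 0.97 [ 0.484 -0.196  0.   ]
scene set_screw [398. 212.] 0.92 [ 0.45  -0.168  0.02 ]
scene set_screw [237. 251.] 0.22 [0.627 0.163 0.02 ]
scene tape_black [311. 182.] 0.9 [ 0.68  -0.104  0.   ]
scene spanner_b [350. 163.] 0.71 [ 0.658 -0.231  0.   ]
scene hex_key [269. 292.] 0.69 [0.502 0.176 0.018]
scene hex_key [237. 249.] 0.31 [0.632 0.16  0.018]
1.0
```

```bash
python3 -c "
import cv2,numpy as np
" ; python3 -m crank 2>&1 | head -5
```

```text
invalid input
```

```bash
python3 - <<'E'
import cv2,numpy as np
a=cv2.imread('pics/top0.png')[120:320,130:450]; b=cv2.imread('pics/scene0.png')[130:330,150:470]
cv2.imwrite('pics/c0.png',cv2.resize(np.vstack([a,b]),None,fx=1.5*1.0,fy=1.5,interpolation=cv2.INTER_CUBIC)[:600])
from h import *
print(np.round(camera_info("wrist")["mount"],3), camera_info("wrist")["intrinsics"])
s=state();print(R.from_quat(s["tool_rot"]).as_matrix().round(3))
E
```

```text
[[-0.    -0.956 -0.294  0.083]
 [ 1.    -0.001  0.001 -0.001]
 [-0.001 -0.294  0.956 -0.152]
 [ 0.     0.     0.     1.   ]] [[308.55944423   0.         317.96110199]
 [  0.         308.55944423 198.96123362]
 [  0.           0.           1.        ]]
[[-0.902  0.431 -0.   ]
 [ 0.431  0.902  0.   ]
 [ 0.     0.    -1.   ]]
```

View pics/c0.png

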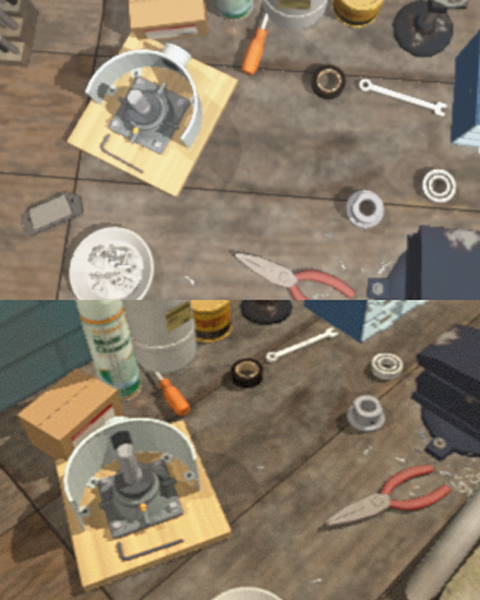

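```bash
python3 -m crank '[[-0.459,-0.161,-0.06,0,0,0],[-0.459,-0.161,-0.06,0,0,0],[-0.459,-0.161,-0.06,0,0,0],[-0.459,-0.161,-0.06,0,0,0],[-0.459,-0.161,-0.06,0,0,0],[-0.459,-0.161,-0.06,0,0,0],[-0.459,-0.161,-0.06,0,0,0],[-0.459,-0.161,-0.06,0,0,0],[-0.459,-0.161,-0.06,0,0,0],[-0.459,-0.161,-0.06,0,0,0],[-0.459,-0.161,-0.06,0,0,0],[-0.459,-0.161,-0.06,0,0,0],[-0.459,-0.161,-0.06,0,0,0],[-0.459,-0.161,-0.06,0,0,0],[-0.459,-0.161,-0.06,0,0,0]]'
python3 - <<'E'
from h import *
KT=cam("wrist"); im,d=capture("wrist"); cv2.imwrite("pics/w1.png",im[...,::-1])
W=cloud(d,KT); np.savez("w1.npz",im=im,W=W,K=KT[0],T=KT[1])
for l,z in {"spindle_unit":0,"spindle_flat":0,"spindle_axis":.13,"cup_face":.072,"hex_key":.018}.items():
    for q in place_of("wrist",l)[:2]: print(l,np.round(q["at"]),round(q["p"],2),np.round(onz(0,q["at"],z,KT),4))
m=(abs(W[...,2]-.018)<.004); p=W[m][:,:2]; p=p[np.hypot(*(p-[.593,.174]).T)<.2]
print(len(p),cv2.minAreaRect(p.astype(np.float32)*1000))
t=(abs(W[...,2]-.13)<.004); q=W[t]; q=q[np.hypot(*(q[:,:2]-[.593,.174]).T)<.03]; print(len(q),q.mean(0),cv2.minEnclosingCircle(q[:,:2].astype(np.float32)*1000))
g=abs(W[...,2]-.092)<.005; q=W[g]; q=q[(np.hypot(*(q[:,:2]-[.593,.174]).T)>.06)&(np.hypot(*(q[:,:2]-[.593,.174]).T)<.11)];
a=np.degrees(np.arctan2(q[:,1]-.174,q[:,0]-.593)); print(len(q)); print(np.histogram(a,bins=36,range=(-180,180))[0])
A=np.c_[q[:,:2],np.ones(len(q))]; s=np.linalg.lstsq(A,(q[:,:2]**2).sum(1),rcond=None)[0]; c=s[:2]/2; print("circ",c,np.sqrt(s[2]+c@c))
E
```

```text
time_s: 2.25
ee_pos: [0.5922, 0.1761, 0.2933]
tool_rot: [0.221, 0.975, 0.0, -0.001]
ft_force: [-0.3, 0.9, -0.2]
gripper_width: 0.998
finger_force: 0.0
spindle_unit [319. 168.] 0.74 [0.5974 0.1746 0.    ]
spindle_flat [318. 171.] 0.45 [0.6017 0.1712 0.    ]
spindle_axis [313. 192.] 0.74 [0.5954 0.1682 0.13  ]
cup_face [321. 179.] 0.97 [0.5989 0.1761 0.072 ]
cup_face [284. 108.] 0.2 [0.5042 0.1742 0.072 ]
hex_key [283. 109.] 0.7 [0.5022 0.1674 0.018 ]
11906 ((576.8485107421875, 166.90133666992188), (225.03286743164062, 373.04193115234375), 70.30308532714844)
349 [0.59521159 0.1720111  0.13029314] ((595.1558837890625, 170.60751342773438), 12.072796821594238)
983
[ 0  0  0  0  0 19 44 44 47 52 50 49 49 51 48 50 50 49 46 49 46 48 46 41
 48 47 10  0  0  0  0  0  0  0  0  0]
circ [0.59502026 0.17074675] 0.08329787376767218
```

View pics/w1.png

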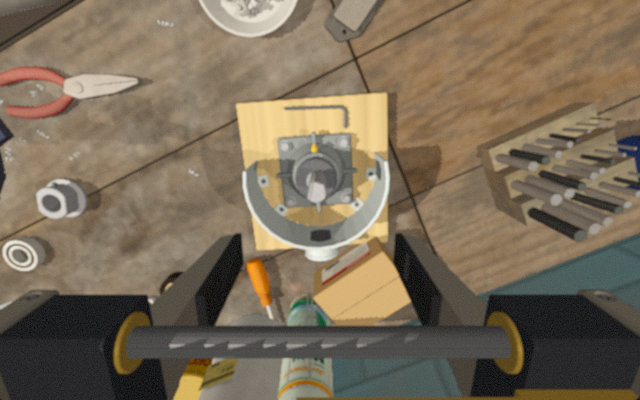

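```bash
python3 - <<'E'
from h import *
z=np.load("w1.npz"); W=z["W"]; im=z["im"]
cv2.imwrite("pics/w1z.png",cv2.resize(im[140:225,270:370][...,::-1],None,fx=6,fy=6,interpolation=cv2.INTER_CUBIC))
c=np.array([.595,.1707])
V=W[...,:2]-c; r=np.hypot(V[...,0],V[...,1]); a=np.degrees(np.arctan2(V[...,1],V[...,0]))%360
for lo,hi in ((.124,.134),(.085,.124)):
    m=(W[...,2]>lo)&(W[...,2]<hi)&(r<.02)
    print([(k*15,int(((a[m]//15)==k).sum()),round(1e3*np.percentile(r[m][(a[m]//15)==k],90),1)) for k in range(24) if ((a[m]//15)==k).any()])
E
```

```text
[(0, 17, np.float64(11.1)), (15, 14, np.float64(11.6)), (30, 15, np.float64(11.0)), (45, 17, np.float64(11.0)), (60, 16, np.float64(11.8)), (75, 19, np.float64(11.1)), (90, 17, np.float64(11.6)), (105, 19, np.float64(11.4)), (120, 20, np.float64(11.7)), (135, 18, np.float64(11.7)), (150, 20, np.float64(11.7)), (165, 20, np.float64(11.1)), (180, 14, np.float64(10.7)), (195, 11, np.float64(8.9)), (210, 6, np.float64(7.6)), (225, 9, np.float64(7.5)), (240, 7, np.float64(7.4)), (255, 9, np.float64(9.1)), (270, 15, np.float64(10.1)), (285, 15, np.float64(11.6)), (300, 13, np.float64(10.6)), (315, 15, np.float64(11.0)), (330, 15, np.float64(10.4)), (345, 14, np.float64(11.0))]
[(75, 6, np.float64(11.9)), (90, 10, np.float64(12.0)), (105, 14, np.float64(11.8)), (120, 21, np.float64(11.9)), (135, 24, np.float64(11.9)), (150, 15, np.float64(11.8)), (165, 23, np.float64(11.9)), (180, 8, np.float64(11.6)), (195, 2, np.float64(9.3)), (210, 1, np.float64(8.2)), (225, 2, np.float64(8.0)), (240, 1, np.float64(8.4)), (255, 2, np.float64(9.6)), (270, 1, np.float64(10.6))]
```

View pics/w1z.png

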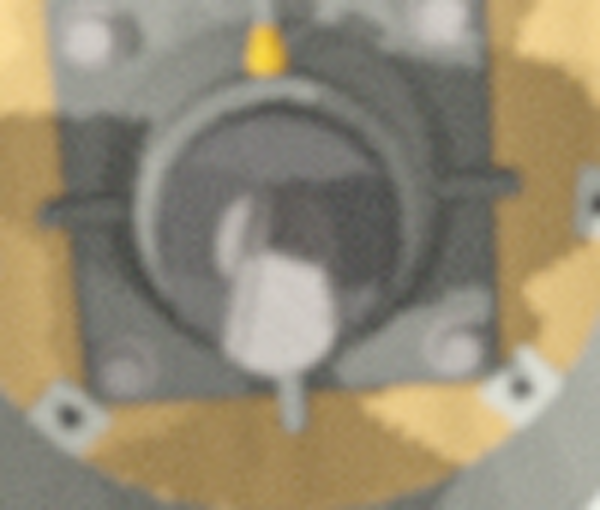

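```bash
python3 - <<'E'
from h import *
c=np.array([.595,.1707])
z=np.load("w1.npz"); W=z["W"]
for n in ("top","scene"):
    X=cloud(np.load(n+"0.npy"),cam(n)); 
    for cc in (c,[.475,-.188]):
        V=X[...,:2]-cc; r=np.hypot(V[...,0],V[...,1]); a=np.degrees(np.arctan2(V[...,1],V[...,0]))
        for lo in (.04,.1,.14):
            m=(X[...,2]>lo)&(r<.2)&((r>.03)|(X[...,2]>.14)); h=[(k*20,round(r[m][(a[m]//20)==k].min(),3),round(X[...,2][m][(a[m]//20)==k].max(),3)) for k in range(-9,9) if ((a[m]//20)==k).sum()>3]
            print(n,cc,lo,h)
# flat fit
V=W[...,:2]-c; r=np.hypot(V[...,0],V[...,1])
m=(W[...,2]>.126)&(W[...,2]<.135)&(r<.02); P=V[m]
best=[]
for t in range(180,290,2):
    n=np.array([np.cos(np.radians(t)),np.sin(np.radians(t))]); best.append((np.percentile(P@n,99),t))
print(sorted(best)[:5])
print(state()["joint_positions"].round(3))
E
```

```text
top [0.595  0.1707] 0.04 [(-180, np.float64(0.03), np.float64(0.049)), (-160, np.float64(0.03), np.float64(0.057)), (-140, np.float64(0.03), np.float64(0.098)), (-120, np.float64(0.03), np.float64(0.097)), (-100, np.float64(0.03), np.float64(0.099)), (-80, np.float64(0.03), np.float64(0.097)), (-60, np.float64(0.031), np.float64(0.098)), (-40, np.float64(0.03), np.float64(0.098)), (-20, np.float64(0.031), np.float64(0.097)), (0, np.float64(0.082), np.float64(0.098)), (20, np.float64(0.082), np.float64(0.096)), (40, np.float64(0.082), np.float64(0.532)), (60, np.float64(0.041), np.float64(0.097)), (80, np.float64(0.082), np.float64(0.096)), (100, np.float64(0.03), np.float64(0.053)), (120, np.float64(0.03), np.float64(0.053)), (140, np.float64(0.031), np.float64(0.055)), (160, np.float64(0.03), np.float64(0.054))]
top [0.595  0.1707] 0.1 [(40, np.float64(0.181), np.float64(0.532))]
top [0.595  0.1707] 0.14 [(40, np.float64(0.181), np.float64(0.532))]
top [0.475, -0.188] 0.04 [(-180, np.float64(0.174), np.float64(0.187)), (-160, np.float64(0.094), np.float64(0.188)), (-140, np.float64(
[... 1590 characters left out ...]
oat64(0.066), np.float64(0.13)), (-60, np.float64(0.174), np.float64(0.135))]
scene [0.475, -0.188] 0.1 [(-180, np.float64(0.17), np.float64(0.186)), (-160, np.float64(0.092), np.float64(0.184)), (-140, np.float64(0.067), np.float64(0.133)), (-120, np.float64(0.066), np.float64(0.13)), (-60, np.float64(0.175), np.float64(0.135))]
scene [0.475, -0.188] 0.14 [(-180, np.float64(0.172), np.float64(0.186)), (-160, np.float64(0.17), np.float64(0.184))]
[(np.float64(0.00765756966634684), 234), (np.float64(0.007662835269835556), 230), (np.float64(0.0076742683838909925), 232), (np.float64(0.007678863794405645), 236), (np.float64(0.007785543084228925), 238)]
[ 0.094  0.237  1.389  0.     1.516 -1.032]
```

```bash
python3 -m crank '[[-0.005,-0.004,0.02,0,0,0.064],[-0.005,-0.004,0.06,0,0,0.064],[-0.005,-0.004,0.1,0,0,0.064],[-0.005,-0.004,0.13,0,0,0.064],[-0.005,-0.004,0.13,0,0,0.064],[-0.005,-0.004,0.13,0,0,0.064]]'
python3 - <<'E'
from h import *
s=state(); print(np.degrees(np.arctan2(*R.from_quat(s["tool_rot"]).as_matrix()[[1,0],1])))
KT=cam("wrist"); im,d=capture("wrist"); W=cloud(d,KT); np.savez("w2.npz",im=im,W=W)
cv2.imwrite("pics/w2.png",im[...,::-1])
c=np.array([.595,.1707])
V=W[...,:2]-c; r=np.hypot(V[...,0],V[...,1])
m=(W[...,2]>.125)&(W[...,2]<.138)&(r<.02); P=V[m]; print(m.sum(), W[m].mean(0),cv2.minEnclosingCircle((P+c).astype(np.float32)*1000))
for zz in (W[...,2]>.1)&(W[...,2]<.125)&(r<.02),: print(zz.sum())
print([(t,round(1e3*np.percentile(P@[np.cos(np.radians(t)),np.sin(np.radians(t))],98),1)) for t in range(0,360,15)])
print(*[ (l,np.round(onz(0,q["at"],.13,KT),4),round(q["p"],2)) for l in ("spindle_axis",) for q in place_of("wrist",l)[:1]])
E
```

```text
time_s: 3.05
ee_pos: [0.5941, 0.1701, 0.1624]
tool_rot: [0.318, 0.948, -0.001, -0.002]
ft_force: [-0.5, -0.3, 1.1]
gripper_width: 1.0
finger_force: 0.0
52.971473972132195
899 [0.59492349 0.17248742 0.13027187] ((595.4537963867188, 170.7674102783203), 12.243858337402344)
323
[(0, np.float64(10.3)), (15, np.float64(10.4)), (30, np.float64(10.5)), (45, np.float64(10.8)), (60, np.float64(11.0)), (75, np.float64(11.0)), (90, np.float64(11.2)), (105, np.float64(11.2)), (120, np.float64(11.2)), (135, np.float64(11.1)), (150, np.float64(10.9)), (165, np.float64(11.0)), (180, np.float64(10.7)), (195, np.float64(9.9)), (210, np.float64(8.9)), (225, np.float64(7.6)), (240, np.float64(7.5)), (255, np.float64(8.3)), (270, np.float64(9.1)), (285, np.float64(9.8)), (300, np.float64(10.1)), (315, np.float64(10.1)), (330, np.float64(10.1)), (345, np.float64(10.2))]
('spindle_axis', array([0.5946, 0.1704, 0.13  ]), 0.89)
```

View pics/w2.png

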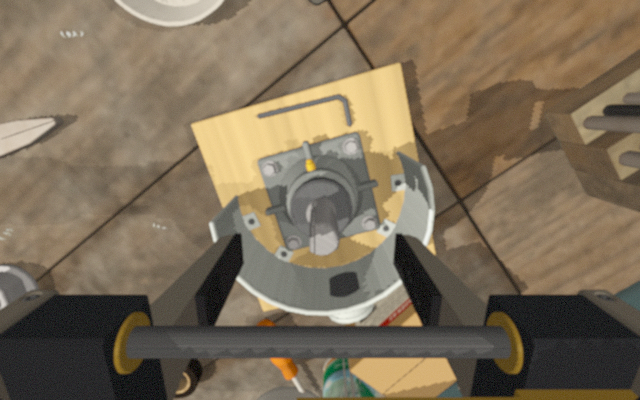

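```bash
python3 -m crank '[[0,0.003,0.03,0,0,0],[0,0.003,0.055,0,0,0],[0,0.003,0.058,0,0,0],[0,0.003,0.058,0,0,0]]'; python3 -m crank '[[0,0,0,0,0,0],[0,0,0,0,0,0],[0,0,0,0,0,0],[0,0,0,0,0,0],[0,0,0,0,0,0],[0,0,0,0,0,0],[0,0,0,0,0,0],[0,0,0,0,0,0]]' 1 30
```

```text
time_s: 3.48
ee_pos: [0.5975, 0.1723, 0.1065]
tool_rot: [0.318, 0.948, 0.0, 0.0]
ft_force: [-0.3, -0.1, 0.2]
gripper_width: 1.0
finger_force: 0.0
time_s: 4.15
ee_pos: [0.5972, 0.1722, 0.1056]
tool_rot: [0.318, 0.948, 0.0, -0.0]
ft_force: [0.1, 0.1, -0.1]
gripper_width: 0.445
finger_force: 0.0
```

```bash
python3 -m crank '[[0,0,0,0,0,0],[0,0,0,0,0,0],[0,0,0,0,0,0],[0,0,0,0,0,0],[0,0,0,0,0,0],[0,0,0,0,0,0],[0,0,0,0,0,0]]' 1 30
```

```text
time_s: 4.73
ee_pos: [0.5975, 0.1725, 0.1056]
tool_rot: [0.318, 0.948, 0.0, 0.0]
ft_force: [2.3, 3.9, -2.3]
gripper_width: 0.215
finger_force: 30.0
```

```bash
python3 - <<'E'
from h import *
c=np.array([.5953,.171])
for f in ("w1.npz","w2.npz"):
    z=np.load(f); W=z["W"]; im=z["im"]; hsv=cv2.cvtColor(im,cv2.COLOR_RGB2HSV)
    m=(abs(W[...,2]-.018)<.006)&(hsv[...,1]>80)&(hsv[...,0]>12)&(hsv[...,0]<32)
    m&=np.hypot(W[...,0]-c[0],W[...,1]-c[1])<.16
    m=cv2.morphologyEx(m.astype(np.uint8),cv2.MORPH_OPEN,np.ones((3,3)))
    n,l,st,_=cv2.connectedComponentsWithStats(m); k=1+np.argmax(st[1:,4]); p=W[l==k][:,:2]
    print(f,len(p),cv2.minAreaRect(p.astype(np.float32)*1000))
    # front edge and side edges by fitting: for heading h, sharpness
    res=[]
    for h in np.arange(150,170,.5):
        n_=np.array([np.cos(np.radians(h)),np.sin(np.radians(h))]); t=np.array([-n_[1],n_[0]])
        a=(p-c)@n_; b=(p-c)@t
        f_=lambda v:[round(1e3*x,1) for x in np.percentile(v,[.3,99.7])]
        res.append((a.max()-0*b.max(),h,f_(a),f_(b)))
        
    def sharp(h):
        n_=np.array([np.cos(np.radians(h)),np.sin(np.radians(h))]); t=np.array([-n_[1],n_[0]])
        q=(p-c); a=q@n_; b=q@t; s=0
        hist=np.histogram(a,bins=np.arange(-.15,.15,.002))[0]; s+=np.abs(np.diff(hist)).max()
        hb=np.histogram(b,bins=np.arange(-.15,.15,.002))[0]; s+=np.sort(np.abs(np.diff(hb)))[-2:].sum()
        return s
    hs=np.arange(145,175,.5); S=np.array([sharp(h) for h in hs]); print(hs[np.argsort(-S)[:6]])
    for r in res[::6]: print(r[1:])
    # guard
    q=W[(abs(W[...,2]-.092)<.005)]; V=q[:,:2]-c; r=np.hypot(*V.T); V=V[(r>.078)&(r<.09)]; a=np.degrees(np.arctan2(V[:,1],V[:,0])); print("guard",np.percentile(a,[.3,99.7]),np.percentile(a,[.3,99.7]).mean()+180)
E
```

```text
w1.npz 8450 ((572.7275390625, 179.49609375), (199.85719299316406, 146.8164825439453), 68.50083923339844)
[159.  158.5 157.  158.  156.5 157.5]
(np.float64(150.0), [np.float64(-52.9), np.float64(107.5)], [np.float64(-93.1), np.float64(109.4)])
(np.float64(153.0), [np.float64(-49.7), np.float64(103.8)], [np.float64(-94.8), np.float64(105.9)])
(np.float64(156.0), [np.float64(-46.5), np.float64(99.7)], [np.float64(-96.8), np.float64(102.2)])
(np.float64(159.0), [np.float64(-45.7), np.float64(97.6)], [np.float64(-99.4), np.float64(98.9)])
(np.float64(162.0), [np.float64(-47.1), np.float64(101.1)], [np.float64(-103.1), np.float64(96.5)])
(np.float64(165.0), [np.float64(-50.1), np.float64(104.9)], [np.float64(-106.8), np.float64(94.7)])
(np.float64(168.0), [np.float64(-53.1), np.float64(108.8)], [np.float64(-110.6), np.float64(92.7)])
guard [-125.86410376   82.65003993] 158.39296808864697
w2.npz 17023 ((573.1929931640625, 179.73202514648438), (200.5853271484375, 146.939208984375), 68.39823913574219)
[159.  158.5 158.  157.5 159.5 157. ]
(np.float64(150.0), [np.float64(-52.1), np.float64(107.2)], [np.float64(-93.3), np.float64(108.9)])
(np.float64(153.0), [np.float64(-49.0), np.float64(103.3)], [np.float64(-95.2), np.float64(105.2)])
(np.float64(156.0), [np.float64(-46.4), np.float64(99.4)], [np.float64(-97.0), np.float64(101.5)])
(np.float64(159.0), [np.float64(-46.0), np.float64(97.1)], [np.float64(-99.4), np.float64(98.5)])
(np.float64(162.0), [np.float64(-47.9), np.float64(100.6)], [np.float64(-103.0), np.float64(96.1)])
(np.float64(165.0), [np.float64(-50.9), np.float64(104.6)], [np.float64(-106.7), np.float64(94.0)])
(np.float64(168.0), [np.float64(-53.8), np.float64(108.2)], [np.float64(-110.4), np.float64(91.8)])
guard [-125.74841866   82.67592599] 158.46375366171793
```

```bash
python3 -m crank '[[-0.0002,0,0,0,0,0.03],[-0.0004,0,0,0,0,0.06],[-0.0006,-0.0001,0,0,0,0.09],[-0.0008,-0.0002,0,0,0,0.12],[-0.001,-0.0003,0,0,0,0.15],[-0.0012,-0.0004,0,0,0,0.18],[-0.0014,-0.0005,0,0,0,0.21],[-0.0016,-0.0006,0,0,0,0.24],[-0.0017,-0.0008,0,0,0,0.27],[-0.0018,-0.001,0,0,0,0.3],[-0.002,-0.0012,0,0,0,0.33],[-0.0021,-0.0013,0,0,0,0.36],[-0.0022,-0.0015,0,0,0,0.39],[-0.0022,-0.0017,0,0,0,0.414],[-0.0022,-0.0017,0,0,0,0.414],[-0.0022,-0.0017,0,0,0,0.414],[-0.0022,-0.0017,0,0,0,0.414],[-0.0022,-0.0017,0,0,0,0.414]]' 1 40
python3 - <<'E'
from h import *
s=state(); print(np.degrees(np.arctan2(*R.from_quat(s["tool_rot"]).as_matrix()[[1,0],1])),s["ft_torque"],s["joint_positions"].round(2))
E
```

```text
time_s: 6.23
ee_pos: [0.5975, 0.1702, 0.1055]
tool_rot: [0.826, 0.563, -0.0, -0.001]
ft_force: [-1.5, 4.9, 0.3]
gripper_width: 0.21
finger_force: 40.0
-21.478126165089673 [ 0.64009075  0.1488235  -0.08677728] [0.08 0.4  1.57 0.   1.17 0.46]
```

```bash
python3 -m crank '[[0,0,0,0,0,0],[0,0,0,0,0,0],[0,0,0,0,0,0],[0,0,0,0,0,0],[0,0,-0.03,0,0,0],[0,0,-0.06,0,0,0],[0,0,-0.1,0,0,0],[0,0,-0.12,0,0,0],[0,0,-0.12,0,0,0],[0,0,-0.12,0,0,0]]' -1 30
python3 - <<'E'
from h import *
KT=cam("wrist"); im,d=capture("wrist"); W=cloud(d,KT); cv2.imwrite("pics/w3.png",im[...,::-1])
c=np.array([.5953,.171])
for it in range(2):
    V=W[...,:2]-c; r=np.hypot(V[...,0],V[...,1]); m=(W[...,2]>.124)&(W[...,2]<.138)&(r<.02)
    print(cv2.minEnclosingCircle(W[m][:,:2].astype(np.float32)*1000)); c=np.array(cv2.minEnclosingCircle(W[m][:,:2].astype(np.float32)*1000)[0])/1000
P=W[m][:,:2]-c
f=[(round(1e3*np.percentile(P@[np.cos(np.radians(t)),np.sin(np.radians(t))],98),2),t) for t in range(130,190,3)]; print(f)
mm=(W[...,2]>.126)&(r<.02); print(mm.sum())
hull=cv2.convexHull((P*1e4).astype(np.float32))[:,0]; e=np.roll(hull,-1,0)-hull; L=np.hypot(*e.T); k=np.argsort(-L)[:4]; print(L[k]/10,np.degrees(np.arctan2(e[k,1],e[k,0]))%360)
im,d=capture("top")
for l,z in {"collar":0,"set_screw":.02}.items():
    for q in place_of("top",l)[:1]: print(l,q["p"],onz("top",q["at"],z))
E
```

```text
time_s: 7.07
ee_pos: [0.5989, 0.1693, 0.2271]
tool_rot: [0.827, 0.562, 0.001, 0.001]
ft_force: [0.8, -0.4, -1.1]
gripper_width: 0.916
finger_force: 0.0
((596.0575561523438, 171.34629821777344), 12.111398696899414)
((596.0575561523438, 171.34629821777344), 12.111398696899414)
[(np.float64(9.79), 130), (np.float64(9.59), 133), (np.float64(9.35), 136), (np.float64(9.1), 139), (np.float64(8.81), 142), (np.float64(8.53), 145), (np.float64(8.33), 148), (np.float64(8.08), 151), (np.float64(7.93), 154), (np.float64(7.96), 157), (np.float64(7.86), 160), (np.float64(7.86), 163), (np.float64(7.95), 166), (np.float64(8.06), 169), (np.float64(8.18), 172), (np.float64(8.35), 175), (np.float64(8.53), 178), (np.float64(8.79), 181), (np.float64(8.88), 184), (np.float64(8.99), 187)]
842
[14.858661   7.8277674  4.023362   3.7101912] [247.87845 341.17493 306.64026 134.24539]
collar 0.83 [ 0.47477931 -0.18311252  0.        ]
set_screw 0.87 [ 0.45691621 -0.17764281  0.02      ]
```

```bash
python3 - <<'E'
import cv2
im=cv2.imread("pics/w3.png"); cv2.imwrite("pics/w3z.png",cv2.resize(im[130:260,240:400],None,fx=4,fy=4,interpolation=cv2.INTER_CUBIC))
E
```

```text
(no output)
```

View pics/w3z.png

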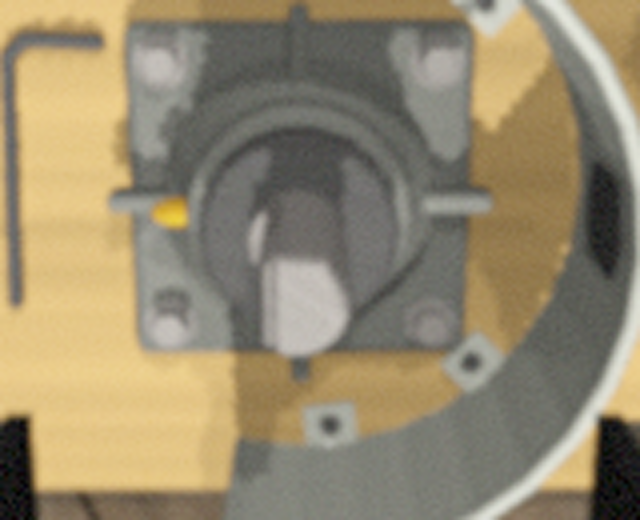

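```bash
python3 -m crank '[[-0.03,0.001,-0.03,0,0,-0.04],[-0.06,0.002,-0.03,0,0,-0.08],[-0.09,0.004,-0.03,0,0,-0.12],[-0.12,0.005,-0.03,0,0,-0.16],[-0.15,0.006,-0.03,0,0,-0.2],[-0.18,0.007,-0.03,0,0,-0.24],[-0.21,0.008,-0.03,0,0,-0.28],[-0.24,0.009,-0.03,0,0,-0.32],[-0.27,0.011,-0.03,0,0,-0.36],[-0.3,0.012,-0.03,0,0,-0.4],[-0.33,0.013,-0.03,0,0,-0.44],[-0.36,0.014,-0.03,0,0,-0.48],[-0.375,0.014,-0.03,0,0,-0.5],[-0.375,0.014,-0.03,0,0,-0.5],[-0.375,0.014,-0.03,0,0,-0.5],[-0.375,0.014,-0.03,0,0,-0.5]]' -1 30
cat > look.py <<'E'
from h import *
import sys
KT=cam("wrist"); im,d=capture("wrist"); W=cloud(d,KT); cv2.imwrite("pics/%s.png"%sys.argv[1],im[...,::-1]); np.savez(sys.argv[1]+".npz",im=im,W=W,K=KT[0],T=KT[1])
s=state(); print("yhead",np.degrees(np.arctan2(*R.from_quat(s["tool_rot"]).as_matrix()[[1,0],1])),s["ee_pos"])
for l,z in {"collar":0,"set_screw":.02}.items():
    for q in place_of("wrist",l)[:1]: print(l,q["p"],q["at"],onz(0,q["at"],z,KT).round(4))
c=np.array([float(x) for x in sys.argv[2:4]])
V=W[...,:2]-c; r=np.hypot(V[...,0],V[...,1]); m=(abs(W[...,2]-.03)<.005)&(r<.035)
P=W[m][:,:2]; (cx,cy),rr=cv2.minEnclosingCircle(P.astype(np.float32)*1000); print("hub",cx,cy,rr,m.sum())
c=np.array([cx,cy])/1e3; P=P-c
wd=[(round(1e3*(np.percentile(P@[np.cos(np.radians(t)),np.sin(np.radians(t))],99)+np.percentile(-P@[np.cos(np.radians(t)),np.sin(np.radians(t))],99)),1),t) for t in range(0,180,5)]; print(wd)
hull=cv2.convexHull((P*1e4).astype(np.float32))[:,0]; e=np.roll(hull,-1,0)-hull; L=np.hypot(*e.T); k=np.argsort(-L)[:4]; print("edges",L[k]/10,np.degrees(np.arctan2(e[k,1],e[k,0]))%360)
V=W[...,:2]-c; r=np.hypot(V[...,0],V[...,1]); a=np.degrees(np.arctan2(V[...,1],V[...,0]))
m=(W[...,2]>.08)&(r<.16); print([(k*10,int(1e3*r[m][(a[m]//10)==k].min()),int(1e3*W[...,2][m][(a[m]//10)==k].max())) for k in range(-18,18) if ((a[m]//10)==k).sum()>3])
E
python3 look.py w4 .475 -.185
```

```text
time_s: 8.6
ee_pos: [0.473, -0.1834, 0.2548]
tool_rot: [0.188, 0.982, 0.001, -0.001]
ft_force: [-0.8, 0.3, -0.5]
gripper_width: 0.997
finger_force: 0.0
yhead 68.40889553658732 [ 0.47313605 -0.18321652  0.25495023]
collar 0.97 [316.3, 174.8] [ 0.4791 -0.1884  0.    ]
set_screw 0.73 [321.0, 155.1] [ 0.4537 -0.1718  0.02  ]
hub 472.7371826171875 -186.68519592285156 24.48563575744629 679
[(np.float64(43.8), 0), (np.float64(44.1), 5), (np.float64(44.2), 10), (np.float64(44.1), 15), (np.float64(43.8), 20), (np.float64(43.5), 25), (np.float64(43.0), 30), (np.float64(42.1), 35), (np.float64(41.6), 40), (np.float64(40.5), 45), (np.float64(39.7), 50), (np.float64(39.1), 55), (np.float64(38.9), 60), (np.float64(39.7), 65), (np.float64(40.2), 70), (np.float64(41.2), 75), (np.float64(41.7), 80), (np.float64(42.2), 85), (np.float64(42.6), 90), (np.float64(43.0), 95), (np.float64(43.4), 100), (np.float64(43.5), 105), (np.float64(43.6), 110), (np.float64(43.8), 115), (np.float64(43.6), 120), (np.float64(43.9), 125), (np.float64(43.9), 130), (np.float64(44.2), 135), (np.float64(44.3), 140), (np.float64(44.2), 145), (np.float64(44.3), 150), (np.float64(44.2), 155), (np.float64(44.5), 160), (np.float64(44.5), 165), (np.float64(44.1), 170), (np.float64(43.9), 175)]
edges [10.492047 10.370871 10.209211  9.119247] [214.07132  266.09882   69.35051   21.050526]
[(-180, 22, 344), (-170, 23, 343), (-160, 27, 344), (-150, 32, 350), (-140, 43, 358), (-130, 43, 350), (-120, 43, 341), (-110, 43, 335), (-100, 44, 327), (50, 48, 328), (60, 47, 336), (70, 47, 349), (80, 46, 358), (90, 31, 358), (100, 25, 352), (110, 22, 352), (120, 18, 352), (130, 17, 352), (140, 16, 352), (150, 16, 352), (160, 16, 352), (170, 20, 343)]
```

View pics/w4.png

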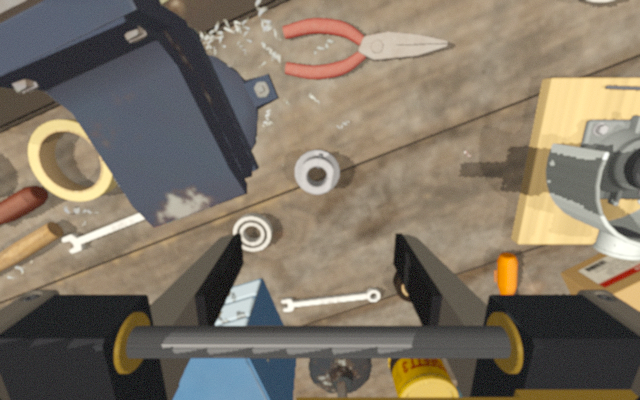

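```bash
python3 -m crank '[[-0.003,-0.003,0,0,0,0.04],[-0.003,-0.003,0,0,0,0.08],[-0.003,-0.003,0,0,0,0.12],[-0.003,-0.003,0,0,0,0.16],[-0.003,-0.003,0,0,0,0.2],[-0.003,-0.003,0,0,0,0.24],[-0.003,-0.003,0,0,0,0.28],[-0.003,-0.003,0,0,0,0.32],[-0.003,-0.003,0.01,0,0,0.36],[-0.003,-0.003,0.02,0,0,0.4],[-0.003,-0.003,0.03,0,0,0.44],[-0.003,-0.003,0.04,0,0,0.48],[-0.003,-0.003,0.05,0,0,0.52],[-0.003,-0.003,0.06,0,0,0.56],[-0.003,-0.003,0.07,0,0,0.6],[-0.003,-0.003,0.08,0,0,0.64],[-0.003,-0.003,0.09,0,0,0.68],[-0.003,-0.003,0.1,0,0,0.72],[-0.003,-0.003,0.11,0,0,0.747],[-0.003,-0.003,0.11,0,0,0.747]]' -1 20
python3 look.py w5 .474 -.187
```

```text
time_s: 10.42
ee_pos: [0.4738, -0.1866, 0.1435]
tool_rot: [0.978, 0.207, -0.001, -0.001]
ft_force: [0.4, 0.2, -0.1]
gripper_width: 1.004
finger_force: 0.0
yhead -65.87853680759969 [ 0.47430882 -0.18704062  0.14463945]
collar 0.62 [317.5, 193.1] [ 0.472  -0.1869  0.    ]
set_screw 0.71 [290.9, 210.3] [ 0.4517 -0.1685  0.02  ]
hub 475.28717041015625 -185.51499938964844 23.157489776611328 1297
[(np.float64(43.9), 0), (np.float64(44.0), 5), (np.float64(44.1), 10), (np.float64(44.0), 15), (np.float64(43.7), 20), (np.float64(43.5), 25), (np.float64(43.0), 30), (np.float64(42.6), 35), (np.float64(41.9), 40), (np.float64(40.8), 45), (np.float64(39.9), 50), (np.float64(39.4), 55), (np.float64(39.3), 60), (np.float64(39.9), 65), (np.float64(40.7), 70), (np.float64(41.4), 75), (np.float64(41.9), 80), (np.float64(42.6), 85), (np.float64(42.9), 90), (np.float64(43.0), 95), (np.float64(43.3), 100), (np.float64(43.2), 105), (np.float64(43.5), 110), (np.float64(43.1), 115), (np.float64(43.3), 120), (np.float64(43.3), 125), (np.float64(43.5), 130), (np.float64(43.7), 135), (np.float64(43.7), 140), (np.float64(43.6), 145), (np.float64(43.7), 150), (np.float64(43.8), 155), (np.float64(43.8), 160), (np.float64(43.9), 165), (np.float64(43.7), 170), (np.float64(43.9), 175)]
edges [20.95806   15.20771    8.961638   6.4654083] [328.10632  147.83449   24.472979 292.48148 ]
[(-160, 125, 118), (-150, 97, 133), (-140, 82, 132), (-130, 72, 132), (-120, 68, 131), (-110, 82, 120), (-90, 48, 214), (-80, 46, 222), (-70, 46, 230), (-60, 46, 241), (-50, 35, 247), (-40, 25, 241), (-30, 21, 241), (-20, 17, 241), (-10, 16, 241), (0, 15, 241), (10, 14, 241), (20, 14, 241), (30, 14, 241), (40, 19, 232), (50, 20, 232), (60, 23, 232), (70, 27, 233), (80, 32, 239), (90, 47, 246), (100, 44, 239), (110, 44, 229), (120, 44, 222), (130, 50, 215)]
```

View pics/w5.png

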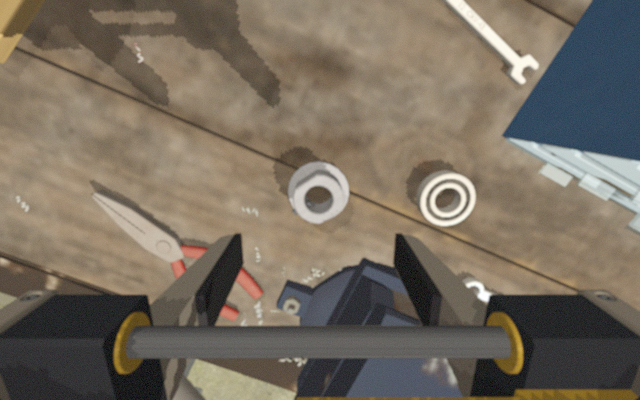

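```bash
python3 -m crank '[[0.0015,-0.001,0.04,0,0,0],[0.0015,-0.001,0.075,0,0,0],[0.0015,-0.001,0.1,0,0,0],[0.0015,-0.001,0.115,0,0,0],[0.0015,-0.001,0.115,0,0,0],[0.0015,-0.001,0.115,0,0,0]]' 0.1 15; python3 -m crank '[[0,0,0,0,0,0],[0,0,0,0,0,0],[0,0,0,0,0,0],[0,0,0,0,0,0],[0,0,0,0,0,0]]' 1 15
```

```text
time_s: 11.07
ee_pos: [0.4759, -0.1867, 0.031]
tool_rot: [0.978, 0.208, -0.0, -0.0]
ft_force: [-0.0, 0.2, 0.2]
gripper_width: 0.59
finger_force: 0.0
time_s: 11.48
ee_pos: [0.477, -0.1874, 0.0323]
tool_rot: [0.978, 0.208, 0.001, 0.001]
ft_force: [-0.6, 1.3, 7.2]
gripper_width: 0.486
finger_force: 15.0
```

```bash
python3 -m crank '[[0,0,0,0,0,0],[0,0,0,0,0,0],[0,0,0,0,0,0]]'; python3 -m crank '[[0,0,-0.004,0,0,0],[0,0,-0.005,0,0,0],[0,0,-0.006,0,0,0]]'
```

```text
time_s: 11.73
ee_pos: [0.477, -0.1874, 0.0323]
tool_rot: [0.978, 0.208, 0.001, 0.001]
ft_force: [-0.4, 1.1, 6.1]
gripper_width: 0.484
finger_force: 15.0
time_s: 11.98
ee_pos: [0.4755, -0.1866, 0.0366]
tool_rot: [0.978, 0.208, -0.0, -0.0]
ft_force: [-0.1, 0.3, -2.7]
gripper_width: 0.489
finger_force: 15.0
```

```bash
python3 -m crank '[[0.005,-0.004,-0.005,0,0,0],[0.02,-0.014,-0.005,0,0,0],[0.035,-0.025,-0.005,0,0,0],[0.05,-0.036,-0.005,0,0,0],[0.057,-0.041,-0.005,0,0,0],[0.057,-0.041,-0.003,0,0,0],[0.057,-0.041,0,0,0,0],[0.057,-0.041,0.003,0,0,0],[0.057,-0.041,0.005,0,0,0],[0.057,-0.041,0.005,0,0,0]]'
```

```text
time_s: 12.82
ee_pos: [0.5107, -0.1266, 0.0322]
tool_rot: [0.978, 0.207, -0.001, -0.001]
ft_force: [-4.4, 3.1, 7.1]
gripper_width: 0.486
finger_force: 15.0
```

```bash
python3 -m crank '[[0,0,-0.003,0,0,0],[0,0,-0.003,0,0,0],[0,0,-0.003,0,0,0],[0,0,-0.003,0,0,0],[0,0,-0.003,0,0,0],[0,0,-0.02,0,0,0],[0,0,-0.06,0,0,0],[0,0,-0.09,0,0,0.04],[0,0,-0.12,0,0,0.08],[0,0,-0.12,0,0,0.12],[0,0,-0.12,0,0,0.16],[0,0,-0.12,0,0,0.2],[0,0,-0.12,0,0,0.24],[0,0,-0.12,0,0,0.28],[0,0,-0.12,0,0,0.311],[0,0,-0.12,0,0,0.311],[0,0,-0.12,0,0,0.311]]' -1 20
python3 look.py w6 .511 -.126
```

```text
time_s: 14.23
ee_pos: [0.5111, -0.126, 0.1515]
tool_rot: [0.962, -0.274, -0.0, -0.0]
ft_force: [0.5, 0.3, 0.2]
gripper_width: 1.003
finger_force: 0.0
yhead -121.8580290177439 [ 0.51109775 -0.12604589  0.15149693]
collar 0.62 [318.2, 190.7] [ 0.5101 -0.1261  0.    ]
set_screw 0.8 [317.3, 225.1] [ 0.4853 -0.1097  0.02  ]
hub 510.01287841796875 -127.30414581298828 23.39541244506836 1232
[(np.float64(44.0), 0), (np.float64(44.0), 5), (np.float64(43.9), 10), (np.float64(44.0), 15), (np.float64(43.7), 20), (np.float64(43.4), 25), (np.float64(43.1), 30), (np.float64(42.2), 35), (np.float64(41.4), 40), (np.float64(40.5), 45), (np.float64(39.6), 50), (np.float64(39.2), 55), (np.float64(39.0), 60), (np.float64(39.8), 65), (np.float64(40.7), 70), (np.float64(41.5), 75), (np.float64(42.4), 80), (np.float64(42.8), 85), (np.float64(43.3), 90), (np.float64(43.6), 95), (np.float64(43.8), 100), (np.float64(44.0), 105), (np.float64(43.9), 110), (np.float64(44.0), 115), (np.float64(44.1), 120), (np.float64(44.0), 125), (np.float64(43.8), 130), (np.float64(43.8), 135), (np.float64(43.9), 140), (np.float64(44.0), 145), (np.float64(43.9), 150), (np.float64(43.8), 155), (np.float64(43.7), 160), (np.float64(43.7), 165), (np.float64(44.1), 170), (np.float64(44.1), 175)]
edges [19.255482  17.557573  11.398371   9.2421665] [147.11774 326.2686  236.02914 259.80603]
[(-140, 44, 225), (-130, 44, 232), (-120, 44, 244), (-110, 45, 254), (-100, 34, 255), (-90, 27, 249), (-80, 22, 249), (-70, 19, 249), (-60, 18, 249), (-50, 17, 249), (-40, 16, 249), (-30, 17, 249), (-20, 17, 249), (-10, 22, 240), (0, 25, 240), (10, 28, 240), (20, 33, 247), (30, 44, 256), (40, 47, 247), (50, 46, 238), (60, 46, 230), (70, 51, 223)]
```

View pics/w6.png

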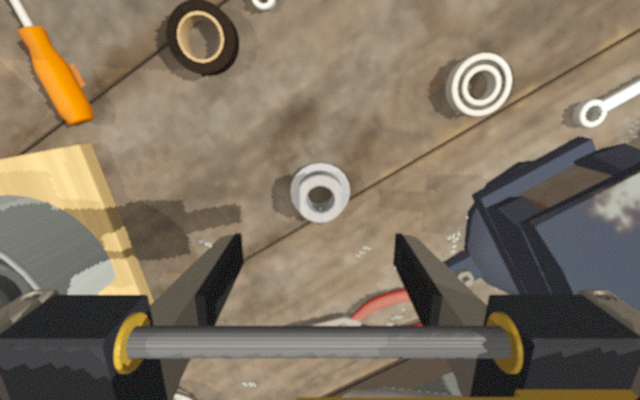

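```bash
python3 -m crank '[[0,0.001,0.04,0,0,0],[0,0.001,0.08,0,0,0],[0,0.001,0.105,0,0,0],[0,0.001,0.121,0,0,0],[0,0.001,0.121,0,0,0],[0,0.001,0.121,0,0,0]]' 0.1 20; python3 -m crank '[[0,0,0,0,0,0],[0,0,0,0,0,0],[0,0,0,0,0,0],[0,0,0,0,0,0],[0,0,0,0,0,0],[0,0,0,0,0,0]]' 1 40
```

```text
time_s: 14.88
ee_pos: [0.5102, -0.1267, 0.0302]
tool_rot: [0.961, -0.275, -0.001, -0.0]
ft_force: [0.8, -0.3, 0.6]
gripper_width: 0.586
finger_force: 0.0
time_s: 15.38
ee_pos: [0.5121, -0.1277, 0.0325]
tool_rot: [0.961, -0.276, 0.002, 0.0]
ft_force: [-1.7, 0.2, 6.6]
gripper_width: 0.432
finger_force: 40.0
```

```bash
python3 -m crank '[[0,0,-0.01,0,0,0],[0,0,-0.03,0,0,0],[0,0,-0.06,0,0,0],[0,0,-0.1,0,0,0],[0,0,-0.14,0,0,0],[0,0,-0.17,0,0,0],[0,0,-0.175,0,0,0],[0,0,-0.175,0,0,0],[0,0,-0.175,0,0,0]]' 1 50
python3 - <<'E'
from h import *
s=state(); a=np.radians(-21.5)
Rt=R.from_matrix(np.array([[np.cos(a),np.sin(a),0],[np.sin(a),-np.cos(a),0],[0,0,-1]]))
print(rel([.5957,.1713,.20],Rt), R.from_quat(s["tool_rot"]).as_matrix()[:,2])
KT=cam("wrist"); im,d=capture("wrist"); cv2.imwrite("pics/w7.png",im[...,::-1])
print([(l,q) for l in ("collar","set_screw") for q in place_of("wrist",l)[:1]])
W=cloud(d,KT); r=R.from_quat(s["tool_rot"]); L=r.inv().apply((W.reshape(-1,3)-s["ee_pos"])).reshape(W.shape)
m=(np.abs(L[...,2]-.0025)<.006)&(np.hypot(L[...,0],L[...,1])<.03); P=L[m]; print(m.sum(),P.mean(0),np.percentile(P,[1,99],axis=0))
E
```

```text
time_s: 16.13
ee_pos: [0.5096, -0.1264, 0.2041]
tool_rot: [0.961, -0.276, -0.001, -0.0]
ft_force: [-0.4, 0.0, -2.3]
gripper_width: 0.436
finger_force: 50.0
(array([-0.08489659, -0.29804223,  0.00422342]), array([-9.65230828e-06,  7.97622344e-04, -5.84612997e-02])) [-0.00222062  0.00115376 -0.99999687]
[('collar', {'at': [316.3, 245.1], 'p': 0.61}), ('set_screw', {'at': [317.7, 295.8], 'p': 0.8})]
3795 [0.00084058 0.00016485 0.00214615] [[-0.02280221 -0.02571425 -0.00252663]
 [ 0.02093791  0.0257976   0.00815949]]
```

View pics/w7.png

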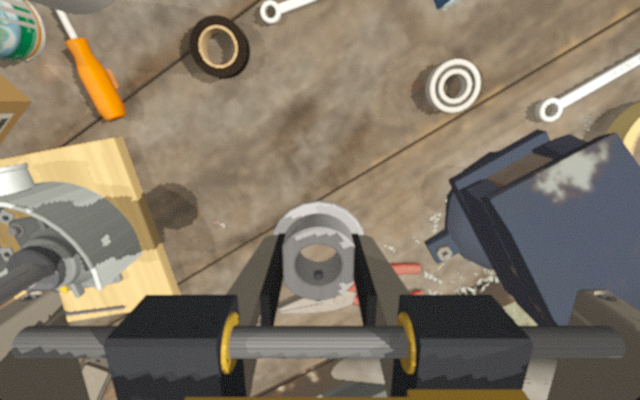

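```bash
python3 -m crank '[[-0.008,-0.03,0,0,0,-0.01],[-0.02,-0.065,0,0,0,-0.02],[-0.03,-0.1,0,0,0,-0.03],[-0.04,-0.135,0,0,0,-0.04],[-0.05,-0.17,0,0,0,-0.05],[-0.058,-0.205,0,0,0,-0.058],[-0.068,-0.24,0,0,0,-0.058],[-0.077,-0.27,0,0,0,-0.058],[-0.083,-0.29,0,0,0,-0.058],[-0.085,-0.298,0,0,0,-0.058],[-0.085,-0.298,0,0,0,-0.058],[-0.085,-0.298,0,0,0,-0.058]]'
python3 - <<'E'
from h import *
s=state(); a=np.radians(-21.5)
Rt=R.from_matrix(np.array([[np.cos(a),np.sin(a),0],[np.sin(a),-np.cos(a),0],[0,0,-1]]))
KT=cam("wrist"); im,d=capture("wrist"); cv2.imwrite("pics/w8.png",im[...,::-1])
W=cloud(d,KT); r=R.from_quat(s["tool_rot"]); L=r.inv().apply((W.reshape(-1,3)-s["ee_pos"])).reshape(W.shape)
np.savez("w8.npz",L=L,im=im)
for y0 in (-.006,-.003,0,.003,.006):
    m=(np.abs(L[...,1]-y0)<.0008)&(abs(L[...,2]-.0025)<.0035)&(abs(L[...,0])<.04); x=np.sort(L[m][:,0])*1e3; g=np.diff(x); k=np.argmax(g) if len(g) else 0
    print(y0,len(x),x[[0,k,k+1,-1]].round(1), L[m][:,2].mean())
print(rel([.5957,.1713,.20],Rt),s["ee_pos"],s["ft_force"])
K,T=KT; print(proj([.5957,.1713,.13],KT))
E
```

```text
time_s: 17.28
ee_pos: [0.5959, 0.1701, 0.2041]
tool_rot: [0.982, -0.187, -0.001, 0.001]
ft_force: [-0.5, -0.3, -3.4]
gripper_width: 0.43
finger_force: 50.0
-0.006 100 [-23.5 -13.    9.5  20.4] 0.0019110918929556681
-0.003 113 [-24.1 -14.1  11.1  21.2] 0.0019162888685150222
0 112 [-24.1 -14.8  10.9  21.3] 0.0019837927076688726
0.003 112 [-24.7 -14.6  11.   21.5] 0.0019617639831242964
0.006 105 [-23.2 -13.    9.8  20.5] 0.002043151781227113
(array([-0.00091792, -0.00147283,  0.00453795]), array([ 0.0004939 ,  0.00049126, -0.00070017])) [0.59587301 0.17011444 0.20414474] [-0.54430474 -0.26315425 -3.39497264]
[315.83898627 216.97111064]
```

```bash
python3 -m crank '[[0.0004,-0.0015,0.01,0,0,-0.0007],[0.0004,-0.0015,0.025,0,0,-0.0007],[0.0004,-0.0015,0.034,0,0,-0.0007],[0.0004,-0.0015,0.038,0,0,-0.0007],[0.0004,-0.0015,0.042,0,0,-0.0007],[0.0004,-0.0015,0.045,0,0,-0.0007],[0.0004,-0.0015,0.048,0,0,-0.0007],[0.0004,-0.0015,0.048,0,0,-0.0007]]' 1 60
```

```text
time_s: 18.0
ee_pos: [0.5979, 0.1717, 0.1576]
tool_rot: [0.983, -0.186, 0.001, 0.0]
ft_force: [1.0, -1.4, -3.4]
gripper_width: 0.427
finger_force: 60.0
```

```bash
python3 -m crank '[[0,0,0.004,0,0,0],[0,0,0.008,0,0,0],[0,0,0.012,0,0,0],[0,0,0.016,0,0,0],[0,0,0.016,0,0,0]]'
```

```text
time_s: 18.42
ee_pos: [0.5979, 0.1715, 0.141]
tool_rot: [0.983, -0.186, 0.001, 0.0]
ft_force: [3.0, -3.7, -3.7]
gripper_width: 0.426
finger_force: 60.0
```

```bash
python3 -m crank '[[0.001,0.0007,0.003,0,0,0],[0.001,0.0007,0.008,0,0,0],[0.001,0.0007,0.013,0,0,0],[0.001,0.0007,0.018,0,0,0],[0.001,0.0007,0.023,0,0,0],[0.001,0.0007,0.028,0,0,0],[0.001,0.0007,0.028,0,0,0]]'
```

```text
time_s: 19.0
ee_pos: [0.5976, 0.1711, 0.112]
tool_rot: [0.983, -0.186, -0.001, 0.0]
ft_force: [0.7, -0.4, -3.1]
gripper_width: 0.427
finger_force: 60.0
```

```bash
python3 -m crank '[[0,0,0.004,0,0,0],[0,0,0.007,0,0,0],[0,0,0.01,0,0,0],[0,0,0.013,0,0,0],[0,0,0.013,0,0,0]]'; python3 -m crank '[[0,0,0.001,0,0,0],[0,0,0.002,0,0,0],[0,0,0.003,0,0,0],[0,0,0.004,0,0,0],[0,0,0.004,0,0,0],[0,0,0.004,0,0,0]]'
```

```text
time_s: 19.42
ee_pos: [0.598, 0.1713, 0.1013]
tool_rot: [0.983, -0.186, -0.0, -0.0]
ft_force: [-4.7, -0.1, 7.1]
gripper_width: 0.43
finger_force: 60.0
time_s: 19.92
ee_pos: [0.5981, 0.1713, 0.0986]
tool_rot: [0.983, -0.186, -0.0, 0.0]
ft_force: [-7.3, -0.1, 10.7]
gripper_width: 0.431
finger_force: 60.0
```

```bash
python3 -m crank '[[0,0,0.001,0,0,0],[0,0,0.002,0,0,0],[0,0,0.002,0,0,0],[0,0,0.002,0,0,0]]'; python3 -m crank '[[0,0,0.001,0,0,0],[0,0,0.002,0,0,0],[0,0,0.003,0,0,0],[0,0,0.003,0,0,0],[0,0,0.003,0,0,0]]'
```

```text
time_s: 20.25
ee_pos: [0.5982, 0.1713, 0.0984]
tool_rot: [0.983, -0.186, -0.0, 0.0]
ft_force: [-11.3, -0.8, 19.5]
gripper_width: 0.433
finger_force: 60.0
time_s: 20.67
ee_pos: [0.5985, 0.1713, 0.0983]
tool_rot: [0.983, -0.186, -0.0, 0.0]
ft_force: [-19.0, -3.0, 35.3]
gripper_width: 0.429
finger_force: 60.0
```

```bash
python3 -m crank '[[-0.001,0,-0.002,0,0,0],[-0.001,0,-0.002,0,0,0],[-0.001,0,-0.002,0,0,0],[-0.001,0,-0.002,0,0,0],[-0.001,0,-0.002,0,0,0],[-0.001,0,-0.002,0,0,0]]'
python3 - <<'E'
from h import *
KT=cam("scene"); im,d=capture("scene"); a=im[180:320,170:320]
K2=cam("wrist"); im2,d2=capture("wrist"); cv2.imwrite("pics/f.png",np.hstack([cv2.resize(a,(429,400)),im2[:, 150:500]])[...,::-1])
W=cloud(d2,K2); c=np.array([.5957,.1713]); r=np.hypot(W[...,0]-c[0],W[...,1]-c[1])
m=(abs(W[...,2]-.096)<.006)&(r>.014)&(r<.0225); print("hub top z",m.sum(),np.median(W[m][:,2]))
m=(abs(W[...,2]-.13)<.006)&(r<.009); print("spindle top z",np.median(W[m][:,2]))
for q in place_of("wrist","set_screw")[:1]:
    p=onz(0,q["at"],.086,K2); print(q["p"],p,np.degrees(np.arctan2(p[1]-c[1],p[0]-c[0])))
s=state(); print(s["ft_force"],s["ee_pos"],s["time_s"])
for n in ("tape_black","spanner_b","hex_key"):
    capture("top"); print(n,[onz("top",q["at"],.018 if n=="hex_key" else 0).round(3) for q in place_of("top",n)[:1]])
E
```

```text
time_s: 21.17
ee_pos: [0.5982, 0.1713, 0.0984]
tool_rot: [0.983, -0.186, 0.001, 0.0]
ft_force: [-11.4, -1.7, 23.2]
gripper_width: 0.429
finger_force: 60.0
hub top z 1911 0.09696306218102876
spindle top z 0.13110792037792135
[-11.65190297  -2.37988633  23.15678703] [0.59816077 0.17132011 0.09837439] 21.3167
tape_black [array([ 0.676, -0.113,  0.   ])]
spanner_b [array([ 0.663, -0.235,  0.   ])]
hex_key [array([0.505, 0.171, 0.018])]
```

View pics/f.png

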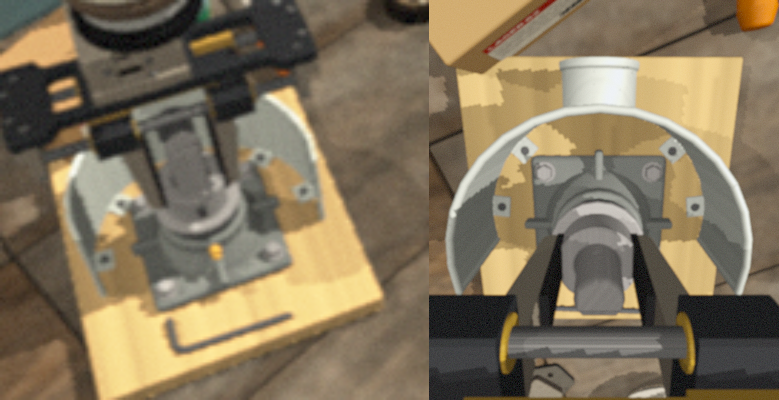

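The collar is down at its stop: the hub top is at 96 mm, the set screw faces the open front, and the bystanders have not moved.

```bash
python3 -c "
from bench import *
print(finish_job())"
```

```text
the job is handed in; nothing more can be done
None
```

The job is handed in at about 21 s: the spindle flat faces squarely out of the guard's open front, the collar is on with its set screw over the flat, and the gripper still holds the spring at its stop with about 23 N. I moved the collar about 70 mm across the bench first to get clear of the vise. The tape roll, spanner and hex key look undisturbed.

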